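Set up the rinse station on the workshop bench

ROBOT

A 7-joint arm with a two-finger parallel gripper is mounted at the origin on the work surface. World frame = base frame: x ahead of the robot, y to its left, z up, the work surface at z = 0. Lengths are in m, angles in rad, forces in N, time in s.
With the tool pointing down it reaches from about 0.375 to 0.925 m from the base axis. Payload 3.1 kg.
Tool frame: the origin (TCP) lies between the finger pads; the fingertips stand 25 mm ahead of it and the grasp point (between the pads) lies 6 mm ahead of it (manip.tip_reach is the distance from the TCP to the fingertips, in m); z points along the fingers, y is the line along which they close (so a half turn about z gives the same grasp; the last joint's range is limited). The gripper opens to 85 mm and grips with 20 to 120 N. Pads are 22 mm wide; open, the fingers measure 114 mm over their backs; the gripper's body (76 mm by 85 mm) begins 54 mm behind the grasp point. The pads swing forward as they close: fully open they stand 13 mm farther back than shut.
Start: joints at [1.01, 0.383, 0.044, 1.598, -0.018, 1.161, -0.05], TCP at [0.29, -0.582, 0.256] pointing down, gripper open.
Joint ranges: [-2.61, 2.61], [-0.41, 2.15], [-1.48, 1.57], [0, 2.5], [-1.57, 4.71], [0.05, 1.97], [-2.85, 2.85]. Speed limits (rad/s): [2.79, 2.79, 3.14, 3.14, 3.14, 3.14, 3.14].

INTERFACE

Orientations are given as [roll, pitch, yaw] about the fixed x, y, z axes, in that order (R = Rz(yaw) Ry(pitch) Rx(roll)).
In Python, from rig import manip gives the robot as it stands.
- The arm moves only by the tool drive_tool, never from a script. Its argument "plan" is a list of rows, each a list of 3 entries, a list of its own where there are three numbers: the closure, from 0 (fully open) to 1 (shut), then the shift along the tool's x, y, z in mm, then the turn about the tool's z in rad. A call has exactly 5 rows; each row is the pose to reach, as a shift and turn from the pose commanded when the call began, along the tool's axes at that moment; what a row does not reach only later rows make up. A row lasts 1/8 s, in which the tool goes at most 62.5 mm and 10.7 degrees, less where a joint would pass 70% of its speed; a pose out of reach is approached as far as the arm can. A call with a gripper value outside its range is refused whole. The fingers move at their own pace and stop on an object; "grip_force" is the grip in N (left out, the last holds). Time passes only in rows, so rows that repeat a pose let the fingers close, or fill a call up. It gives the time, the measured TCP pose, the force, the opening and the grip force at its end, in the units of the state.
- manip.read_state(): the state, without advancing time (a new reading comes with each control period).
- manip.camera(name): name is "scene" or "top" or "wrist"; returns the picture (480x640x3 uint8, red, green, blue); there is no depth.
- manip.camera_params(name): a dict with "fx", "fy", "cx", "cy" (pixels), "rvec" (rotation vector, rad) and "tvec" (3), from world to camera coordinates, as OpenCV has them. Camera axes: x right, y down, z forward; pixel columns grow to the right and rows downward; lengths in m; the calibration is good to about 2 mm. The wrist camera is an equidistant fisheye: a pixel r from the principal point sees the ray r / f radians off the axis. A picture is of the moment at which its call begins: read the wrist's pose just before it. camera_params takes no time and is no camera call; for the wrist camera it gives the pose at the moment of the call.
- manip.hand_in(): hands the job in; it is judged then, once.
The state is a dict: "time_s": time; "qpos": joint angles; "joint_velocities": joint speeds; "effort": joint torques, N m; "tcp_pos": TCP position; "ee_rot": TCP orientation; "force": force on the tool from outside, world axes, zero at the start; "torque": the same for the moment, N m; "grip_width": finger opening in m; "grasp_force": force on a finger pad.
Only numpy, scipy, OpenCV 4.12 (cv2) and the standard library are available. Lean on these libraries where they do the work, as an engineer would, in place of code of your own. Each camera call takes 0.05 s, during which the arm holds its last target. There are 200 camera calls.

TASK

Get the rinse station ready: stand both knocked-over fluid bottles upright, caps up, wholly on the black rubber mat, and stand the brass couplings upright on their hexagon ends in the aluminium tray, one to a well. When everything is in place and let go, press the start button on the blue pump box fully down and let it come up again; leave the aerosol, paper cup and wrench where they are.

Things in the scene. Friction and masses are not known exactly. Their poses are not given: they have to be found in the camera images.
- bottle0: White square plastic bottle with a black screw cap, 0.3 kg, lying on one of its flat sides at the start with its cap roughly towards the robot. Body 50 x 50 mm square and 96 mm tall, then a sloping shoulder, the cap 28 mm across up to 122 mm. Origin: centre of the underside; z runs from underside to cap (horizontal while it lies, the origin then 25 mm above the bench); x and y are square to the flat sides.
- bottle1: White square plastic bottle with a black screw cap, 0.3 kg, lying on one of its flat sides at the start with its cap roughly towards the robot. Body 50 x 50 mm square and 96 mm tall, then a sloping shoulder, the cap 28 mm across up to 122 mm. Origin: centre of the underside; z runs from underside to cap (horizontal while it lies, the origin then 25 mm above the bench); x and y are square to the flat sides.
- coupling0: Brass hose coupling, 0.35 kg, 76 mm tall, standing loose on the bench at the start: a hexagon foot 48 mm across flats (55 mm across corners) and 36 mm tall, then a round neck 36 mm across from 36 to 76 mm. Origin: centre of the hexagon end's underside; z runs towards the neck. It may be absent.
- coupling1: Brass hose coupling, 0.35 kg, 76 mm tall, standing loose on the bench at the start: a hexagon foot 48 mm across flats (55 mm across corners) and 36 mm tall, then a round neck 36 mm across from 36 to 76 mm. Origin: centre of the hexagon end's underside; z runs towards the neck. It may be absent.
- coupling2: Brass hose coupling, 0.35 kg, 76 mm tall, standing loose on the bench at the start: a hexagon foot 48 mm across flats (55 mm across corners) and 36 mm tall, then a round neck 36 mm across from 36 to 76 mm. Origin: centre of the hexagon end's underside; z runs towards the neck. It may be absent.
- coupling3: Brass hose coupling, 0.35 kg, 76 mm tall, standing loose on the bench at the start: a hexagon foot 48 mm across flats (55 mm across corners) and 36 mm tall, then a round neck 36 mm across from 36 to 76 mm. Origin: centre of the hexagon end's underside; z runs towards the neck. It may be absent.
- coupling4: Brass hose coupling, 0.35 kg, 76 mm tall, standing loose on the bench at the start: a hexagon foot 48 mm across flats (55 mm across corners) and 36 mm tall, then a round neck 36 mm across from 36 to 76 mm. Origin: centre of the hexagon end's underside; z runs towards the neck. It may be absent.
- mat: Black rubber mat fixed on the bench, 120 mm (x) by 230 mm (y), 4 mm thick. Origin: centre of its underside, z up.
- tray: Fixed open aluminium tray 195 mm (x) by 290 mm (y), 34 mm high, walls 5 mm thick, with dividers of the full height making 2 x 3 square wells of 90 mm. Origin: centre of its underside, z up, x and y along its sides.
- well0 (a point): Centre of the floor of a tray well (90 x 90 mm inside, pitch 95 mm); the floor is 5 mm above the bench, walls rise 29 mm above it.
- well1 (a point): Centre of the floor of a tray well (90 x 90 mm inside, pitch 95 mm); the floor is 5 mm above the bench, walls rise 29 mm above it.
- well2 (a point): Centre of the floor of a tray well (90 x 90 mm inside, pitch 95 mm); the floor is 5 mm above the bench, walls rise 29 mm above it.
- well3 (a point): Centre of the floor of a tray well (90 x 90 mm inside, pitch 95 mm); the floor is 5 mm above the bench, walls rise 29 mm above it.
- well4 (a point): Centre of the floor of a tray well (90 x 90 mm inside, pitch 95 mm); the floor is 5 mm above the bench, walls rise 29 mm above it.
- well5 (a point): Centre of the floor of a tray well (90 x 90 mm inside, pitch 95 mm); the floor is 5 mm above the bench, walls rise 29 mm above it.
- pump: Fixed blue pump box 80 x 80 x 50 mm with a black round start button on top. Origin: centre of its underside.
- start_top (a point): Centre of the top face of the start button (36 mm across, black, in a steel collar), which is pressed straight down.
- start (a joint): Travel of the start button: 0 up, 0.006 m fully down; a spring of about 5 N brings it back up.
- aerosol: Bystander: standing spray can 60 mm across, about 180 mm tall. Origin: centre of its underside.
- cup: Bystander: paper cup 80 mm across, 100 mm tall. Origin: centre of its underside.
- wrench: Bystander: flat steel wrench 200 mm long, lying. Origin: middle of its underside.
Things that resemble listed ones, but are neither listed nor needed, are in the scene too. What is shaped like the coupling2 but orange or pink is not meant. Leave any pink look-alike of the bottle0 alone.

How it is judged:
By the outcome, as a careful person would: the job done as asked, in the order asked, and still so for the second after the job is handed in, with the robot touching nothing.
Of coupling0, coupling1, coupling2, coupling3, coupling4 only 3 to 5 are there at a start; the rules pass over those that are not, and their reading is None.
At some moment in a run one of coupling0, coupling1, coupling2, coupling3, coupling4 may be knocked a few centimetres aside while the robot is not near it.
It also fails if it takes over 210 s, if anything falls off the work surface, if the arm or the gripper's body presses on something with over 40 N, if the wrist force passes 120 N, or if a joint passes its speed limit or range.

## Working session

There is one attempt and no reset: what is moved stays moved. The work goes in short steps, Python scripts to look and compute and a tool call to move; the robot and the scene stay as the last step left them, time stands still between calls to the robot, and variables do not carry over. Pictures are saved under pics/ and viewed, at most 14 in all, crops included, and the job is handed in when it is done.

Besides the shell and the picture viewer there is one more tool, called after "Call:" as name(argument=value, ...) on one line, values as JSON. drive_tool: Moves the arm, as the interface text tells. Its arguments: {"type":"object","properties":{"plan":{"type":"array","items":{"type":"array"}},"grip_force":{"type":"number"}},"required":["plan"]}

```bash
ls; mkdir -p pics; python3 - <<'E'
from rig import manip
import cv2
s=manip.read_state();print(s)
for n in("scene","top"):
    cv2.imwrite(f"pics/{n}0.png",manip.camera(n)[:,:,::-1]);print(n,manip.camera_params(n))
E
```

```text
pics
{'time_s': 0.0, 'qpos': array([ 1.01017733,  0.38389983,  0.04380263,  1.5995726 , -0.01789497,
        1.16117007, -0.04992777]), 'joint_velocities': array([ 0.00038343,  0.00012909,  0.00135695,  0.00177359, -0.00077955,
       -0.000165  , -0.00103912]), 'effort': array([ 1.38840321e-06, -4.33459461e+01,  1.02450494e+00, -2.49513406e+01,
        1.04837414e-02,  1.12588325e-02,  6.65211033e-06]), 'tcp_pos': array([ 0.2898326 , -0.58083244,  0.25484532]), 'ee_rot': array([-3.13893840e+00,  1.38558518e-04,  4.62902257e-01]), 'force': array([ 0.33866693,  0.67740285, -0.28691763]), 'torque': array([0.00890837, 0.02278893, 0.05079299]), 'grasp_force': 0.0, 'grip_width': 0.08560275435078653}
scene {'fx': 570.5125084290696, 'fy': 570.5125084290696, 'cx': 319.45073778942606, 'cy': 233.85210895030582, 'rvec': array([ 1.3464532 ,  2.27000601, -0.83293901]), 'tvec': array([ 0.2195827 , -0.29784695,  1.67201352])}
top {'fx': 459.4069509689787, 'fy': 459.4069509689787, 'cx': 321.2810528639162, 'cy': 239.69636011464925, 'rvec': array([ 2.17400945, -2.12186041,  0.1686808 ]), 'tvec': array([0.01096523, 0.54567757, 1.25091834])}
```

View pics/scene0.png

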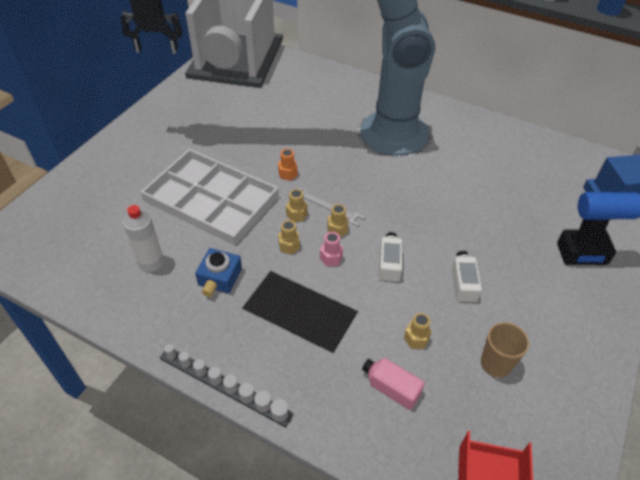

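View pics/top0.png

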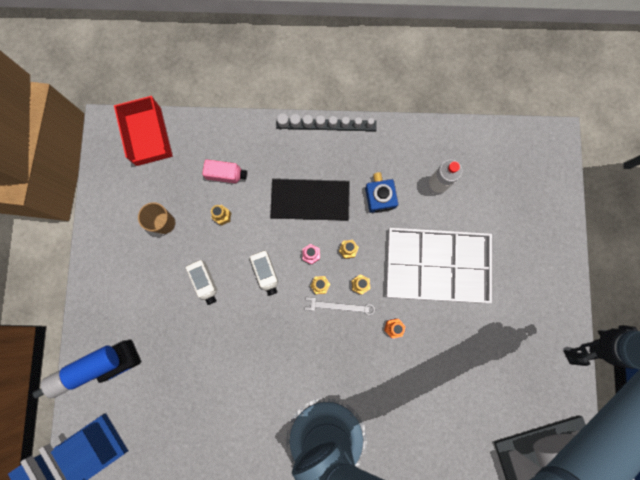

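```bash
cat > h.py <<'E'
from rig import manip
import cv2, numpy as np
from scipy.spatial.transform import Rotation as Ro
def rays(n,uv):
    p=manip.camera_params(n);R=cv2.Rodrigues(p["rvec"])[0]
    uv=np.atleast_2d(uv).astype(float)
    d=np.c_[(uv[:,0]-p["cx"])/p["fx"],(uv[:,1]-p["cy"])/p["fy"],np.ones(len(uv))]@R
    return -R.T@p["tvec"],d
def onz(n,uv,z):
    c,d=rays(n,uv);return (c+d*((z-c[2])/d[:,2])[:,None]).round(4)
def proj(n,P):
    p=manip.camera_params(n);K=np.array([[p["fx"],0,p["cx"]],[0,p["fy"],p["cy"]],[0,0,1]])
    return cv2.projectPoints(np.atleast_2d(P).astype(float),p["rvec"],p["tvec"],K,None)[0][:,0]
def blobs(im,lo,hi,amin=60):
    m=cv2.inRange(cv2.cvtColor(im,cv2.COLOR_RGB2HSV),np.array(lo),np.array(hi))
    m=cv2.morphologyEx(m,cv2.MORPH_CLOSE,np.ones((7,7),np.uint8))
    n,l,s,c=cv2.connectedComponentsWithStats(m)
    return [(c[i],s[i],l==i) for i in range(1,n) if s[i,4]>=amin]
def brass(im=None):
    im=manip.camera("top") if im is None else im
    return [(c.round(1),s[4],onz("top",c,.035)[0,:2]) for c,s,_ in blobs(im,(18,110,70),(32,255,255))]
def shift(x,y,z,yaw=None):
    "tool-axis shift (mm) and turn to TCP target; grasp point is 6 mm below TCP"
    s=manip.read_state();R=Ro.from_euler('xyz',s["ee_rot"])
    d=R.inv().apply(np.array([x,y,z])-s["tcp_pos"])*1000
    t=0 if yaw is None else -((yaw-s["ee_rot"][2]+np.pi/2)%np.pi-np.pi/2)
    return d.round(0),round(t,2)
E
cat > a.py <<'E'
from h import *
im=cv2.imread("pics/top0.png")[:,:,::-1].copy()
for b in brass(im):print(b)
for c,s,m in blobs(im,(0,0,185),(180,45,255),100):print("white",c.round(1),s,onz("top",c,.04)[0])
for nm,ps,z in(("b0 bot/cap",[(258,255),(270.5,290)],.03),("b1",[(194,264),(211,300)],.03),("mat",[(272,179),(350,180),(349,220),(271,218)],.004),("tray",[(389,229),(491,234),(490,302),(387,298)],.034),("button",[(383,193)],.056),("pump",[(382,195)],.05),("aerosol",[(453,168)],.18),("wrench",[(308,305),(372,310)],.005),("pink",[(311,253)],.04),("orange",[(396,328)],.04),("cup",[(152,216)],.1)):print(nm,onz("top",ps,z)[:,:2].tolist())
cv2.imwrite("pics/crop1.png",cv2.resize(im[160:340,170:500,::-1],(792,432),interpolation=cv2.INTER_CUBIC))
E
python3 a.py
```

```text
(array([220.3, 214.3]), np.int32(287), array([0.6119, 0.3127]))
(array([348.2, 248.7]), np.int32(259), array([ 0.5222, -0.0522]))
(array([319.6, 285. ]), np.int32(198), array([0.4184, 0.0259]))
(array([360.2, 284.2]), np.int32(256), array([ 0.4235, -0.0873]))
white [308.1 118.6] [278 114  71   9 414] [0.9027 0.0711 0.04  ]
white [439.7 265.1] [ 387  227  106   77 7335] [ 0.4819 -0.3085  0.04  ]
white [264.  270.2] [250 251  27  38 409] [0.4555 0.1815 0.04  ]
white [200.3 280. ] [185 260  29  38 417] [0.4242 0.3565 0.04  ]
white [339.8 306.2] [306 298  69  17 425] [ 0.3614 -0.0311  0.04  ]
b0 bot/cap [[0.4988, 0.2013], [0.4016, 0.1622]]
b1 [[0.469, 0.3793], [0.3701, 0.3259]]
mat [[0.7278, 0.1734], [0.7309, -0.0566], [0.6107, -0.0554], [0.6108, 0.1717]]
tray [[0.5817, -0.1673], [0.5747, -0.4575], [0.3829, -0.4488], [0.3871, -0.1621]]
button [[0.6806, -0.1468]]
pump [[0.6762, -0.1448]]
aerosol [[0.7192, -0.3091]]
wrench [[0.3629, 0.0571], [0.3532, -0.1241]]
pink [[0.507, 0.0521]]
orange [[0.3061, -0.1861]]
cup [[0.5894, 0.4815]]
```

View pics/crop1.png

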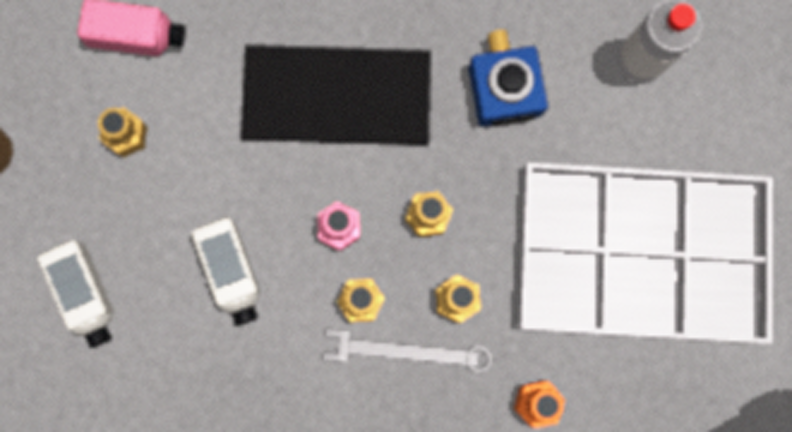

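Call:
drive_tool(plan=[[0, [49, -34, 0], 0], [0, [98, -68, 0], 0], [0, [148, -102, 0], 0], [0, [197, -136, 0], 0], [0, [247, -170, 0], 0]], grip_force=20)

```text
time_s: 0.72
tcp_pos: [0.4356, -0.3173, 0.2559]
ee_rot: [-3.141, 0.0, 0.463]
force: [1.2, 0.0, 0.3]
grip_width: 0.0854
grasp_force: 0.0
```

Call:
drive_tool(plan=[[0, [18, -45, 0], 0], [0, [36, -90, 0], 0], [0, [54, -134, 0], 0], [0, [72, -179, 0], 0], [0, [90, -224, 0], 0]])

```text
time_s: 1.35
tcp_pos: [0.4152, -0.077, 0.256]
ee_rot: [-3.141, 0.0, 0.463]
force: [0.7, 0.3, 1.3]
grip_width: 0.0852
grasp_force: 0.0
```

Call:
drive_tool(plan=[[0, [18, -45, 0], 0], [0, [36, -90, 0], 0], [0, [54, -134, 0], 0.04], [0, [72, -179, 0], 0.08], [0, [90, -224, 0], 0.08]])

```text
time_s: 1.98
tcp_pos: [0.3957, 0.1632, 0.2561]
ee_rot: [3.141, 0.0, 0.382]
force: [0.3, 0.6, -0.8]
grip_width: 0.0858
grasp_force: 0.0
```

```bash
python3 - <<'E'
from h import *
s=manip.read_state();print(s["tcp_pos"],s["ee_rot"],s["qpos"].round(2),s["time_s"])
im=manip.camera("wrist");cv2.imwrite("pics/w1.png",im[:,:,::-1]);p=manip.camera_params("wrist");print(p)
print(shift(.3965,.1604,.036,.382))
for c in [(.6119,.3127),(.5222,-.0522),(.4184,.0259),(.4235,-.0873)]:print(proj("scene",[[*c,.076]]))
print(proj("scene",[[.6806,-.1468,.056]]))
E
```

```text
[0.39569591 0.16321549 0.25605704] [3.14109313e+00 1.75527634e-04 3.82342518e-01] [ 0.18 -0.02 -0.65  2.07 -0.01  1.08 -1.65] 1.975
{'fx': 371.64829954431775, 'fy': 371.64829954431775, 'cx': 318.336691032568, 'cy': 232.17431905252207, 'rvec': array([-2.40905618,  1.60975636,  0.23670901]), 'tvec': array([0.00877294, 0.37553641, 0.49991811])}
(array([ -3.,  12., 221.]), np.float64(0.01))
[[420.46207438 317.95666474]]
[[288.24065253 224.44653587]]
[[338.45460687 208.03885565]]
[[296.25620083 192.93609159]]
[[216.16275145 261.11490921]]
```

View pics/w1.png

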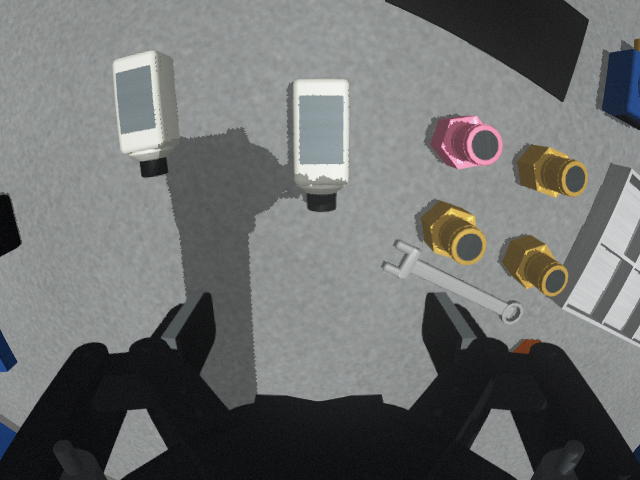

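```bash
cat >> h.py <<'E'
def wz(uv,z,p=None):
    p=p or manip.camera_params("wrist");R=cv2.Rodrigues(p["rvec"])[0]
    K=np.array([[p["fx"],0,p["cx"]],[0,p["fy"],p["cy"]],[0,0,1]])
    n=cv2.fisheye.undistortPoints(np.array(uv,float).reshape(-1,1,2),K,np.zeros(4))[:,0]
    d=np.c_[n,np.ones(len(n))]@R;c=-R.T@p["tvec"]
    return (c+d*((z-c[2])/d[:,2])[:,None]).round(4)
E
python3 - <<'E'
from h import *
a=wz([(321,210),(154,176)],.028);b=wz([(321,79),(137,53)],.05)
print(a,b)
for i in 0,1:
    v=b[i]-a[i];v=v[:2];L=np.hypot(*v);g=a[i][:2]+v/L*.008;yw=np.arctan2(v[1],v[0]);print(L,yw,g,shift(*g,.036,yw))
print(wz([(577,176),(470,245),(553,279),(484,145)],.076))
E
```

```text
[[0.3873 0.1667 0.028 ]
 [0.3571 0.3351 0.028 ]] [[0.4988 0.213  0.05  ]
 [0.4678 0.3851 0.05  ]]
0.12073085769595117 0.39358054367436895 [0.39468833 0.16976798] (array([ -1.,   2., 221.]), np.float64(-0.0))
0.12146806164584995 0.4242428141287692 [0.36439081 0.33839305] (array([  35., -165.,  222.]), np.float64(-0.03))
[[ 0.5258 -0.0416  0.076 ]
 [ 0.42    0.0361  0.076 ]
 [ 0.4245 -0.0729  0.076 ]
 [ 0.5042  0.0655  0.076 ]]
```

Call:
drive_tool(plan=[[0, [-4, 9, 50], 0], [0, [-4, 9, 100], 0], [0, [-4, 9, 150], 0], [0, [-4, 9, 195], 0], [0, [-4, 9, 220], 0]], grip_force=20)

```text
time_s: 2.65
tcp_pos: [0.394, 0.1511, 0.0337]
ee_rot: [-3.141, 0.005, 0.383]
force: [0.2, -0.1, -0.1]
grip_width: 0.0853
grasp_force: 0.0
```

Call:
drive_tool(plan=[[0, [0, 0, 0], 0], [0, [0, 0, 0], 0], [0.6, [0, 0, 0], 0], [1, [0, 0, 0], 0], [1, [0, 0, 0], 0]])

```text
time_s: 3.28
tcp_pos: [0.3964, 0.1526, 0.037]
ee_rot: [-3.141, -0.002, 0.383]
force: [-0.3, 0.9, 0.7]
grip_width: 0.0319
grasp_force: 0.7
```

Call:
drive_tool(plan=[[1, [0, 0, 0], 0], [1, [0, 0, 0], 0], [1, [0, 0, 0], 0], [1, [0, 0, 0], 0], [1, [0, 0, 0], 0]])

```text
time_s: 3.9
tcp_pos: [0.3963, 0.1528, 0.037]
ee_rot: [3.141, -0.001, 0.384]
force: [-2.5, 0.5, 6.0]
grip_width: 0.0277
grasp_force: 19.2
```

Call:
drive_tool(plan=[[1, [5, 0, -15], 0], [1, [12, 0, -28], 0], [1, [21, 0, -41], 0], [1, [31, 0, -53], 0], [1, [42, 0, -63], 0]])

```text
time_s: 4.53
tcp_pos: [0.4359, 0.1679, 0.1002]
ee_rot: [3.141, -0.001, 0.382]
force: [-0.4, 0.2, -3.0]
grip_width: 0.0266
grasp_force: 20.9
```

Call:
drive_tool(plan=[[1, [13, 0, -9], 0], [1, [27, 0, -15], 0], [1, [42, 0, -20], 0], [1, [57, 0, -23], 0], [1, [72, 0, -24], 0]])

```text
time_s: 5.15
tcp_pos: [0.5027, 0.1951, 0.1232]
ee_rot: [-3.141, 0.0, 0.383]
force: [0.4, -0.3, -2.3]
grip_width: 0.0266
grasp_force: 21.2
```

Call:
drive_tool(plan=[[1, [16, 0, 0], 0], [1, [31, 0, 2], 0], [1, [31, 0, 2], 0], [1, [31, 0, 2], 0], [1, [31, 0, 2], 0]])

```text
time_s: 5.78
tcp_pos: [0.5297, 0.206, 0.121]
ee_rot: [3.141, 0.001, 0.383]
force: [-0.7, -0.9, -3.2]
grip_width: 0.0273
grasp_force: 21.2
```

```bash
python3 - <<'E'
from h import *
s=manip.read_state();print(s["tcp_pos"],s["ee_rot"],s["grip_width"],s["force"])
im=manip.camera("scene")[150:390,280:600,::-1];w=manip.camera("wrist")[:,:,::-1]
cv2.imwrite("pics/s1.png",np.hstack([cv2.resize(im,(400,300)),cv2.resize(w,(400,300))]))
print(shift(.67,.11,.13,.4))
E
```

```text
[0.52966417 0.20600381 0.12101352] [3.14134887e+00 1.24601972e-03 3.83074069e-01] 0.027347061427653106 [-0.65873536 -0.93435846 -3.22096721]
(array([ 94., 141.,  -9.]), np.float64(-0.02))
```

View pics/s1.png

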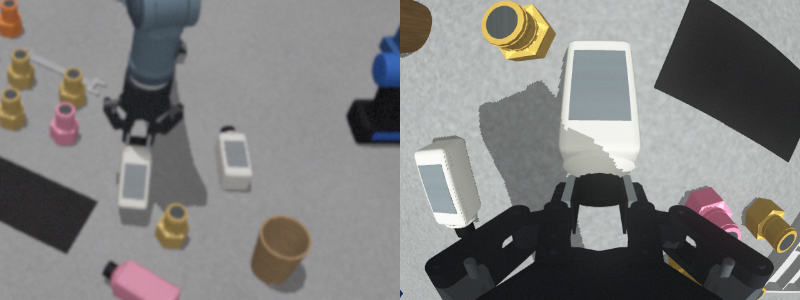

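Call:
drive_tool(plan=[[1, [0, 0, -8], 0], [1, [0, 0, -20], 0], [0.78, [0, 0, -20], 0], [0.74, [0, 0, -20], 0], [0.72, [0, 0, -20], 0]])

```text
time_s: 6.5
tcp_pos: [0.5302, 0.2061, 0.141]
ee_rot: [3.142, 0.001, 0.383]
force: [0.2, -1.0, -3.5]
grip_width: 0.0268
grasp_force: 21.2
```

Call:
drive_tool(plan=[[0.71, [0, 0, 0], 0], [0.71, [0, 0, 0], 0], [0.7, [0, 0, 0], 0], [0.7, [0, 0, 0], 0], [0.7, [0, 0, 0], 0]])

```text
time_s: 7.12
tcp_pos: [0.5305, 0.2064, 0.1413]
ee_rot: [-3.142, 0.0, 0.383]
force: [-0.3, -0.2, -2.3]
grip_width: 0.0267
grasp_force: 21.2
```

Call:
drive_tool(plan=[[0.69, [0, 0, 0], 0], [0.69, [0, 0, 0], 0], [0.69, [0, 0, 0], 0], [0.685, [0, 0, 0], 0], [0.685, [0, 0, 0], 0]])

```text
time_s: 7.75
tcp_pos: [0.5305, 0.2063, 0.1413]
ee_rot: [-3.142, -0.0, 0.383]
force: [-0.0, 0.2, -3.4]
grip_width: 0.0272
grasp_force: 21.2
```

Call:
drive_tool(plan=[[0.68, [0, 0, 0], 0], [0.68, [0, 0, 0], 0], [0.68, [0, 0, 0], 0], [0.675, [0, 0, 0], 0], [0.675, [0, 0, 0], 0]])

```text
time_s: 8.38
tcp_pos: [0.5307, 0.2064, 0.1414]
ee_rot: [-3.142, -0.0, 0.383]
force: [-0.6, -0.8, -2.9]
grip_width: 0.028
grasp_force: 3.1
```

```bash
python3 - <<'E'
from h import *
s=manip.read_state();print(s["tcp_pos"],s["grip_width"],s["force"],s["grasp_force"])
im=manip.camera("scene")[150:390,280:600,::-1];w=manip.camera("wrist")[:,:,::-1]
cv2.imwrite("pics/s2.png",np.hstack([cv2.resize(im,(400,300)),cv2.resize(w,(400,300))]))
E
```

```text
[0.53065992 0.20640765 0.14139981] 0.028044065752649883 [-0.55110292 -0.83117194 -2.94488784] 3.118189685046673
```

View pics/s2.png

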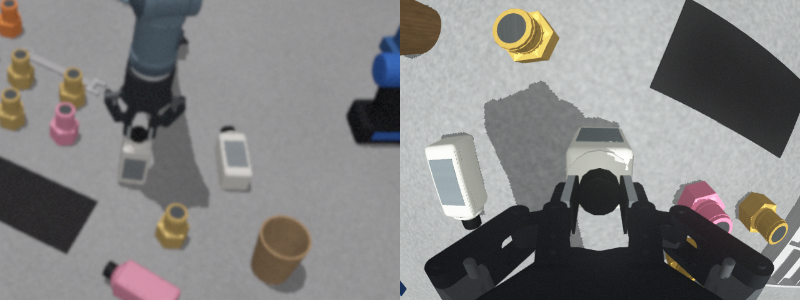

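Call:
drive_tool(plan=[[1, [0, 0, 0], 0], [1, [0, 0, 0], 0], [1, [15, 20, -5], 0], [1, [38, 52, -8], 0], [1, [60, 82, -8], 0]])

```text
time_s: 9.1
tcp_pos: [0.6181, 0.1522, 0.1498]
ee_rot: [3.141, -0.001, 0.383]
force: [-0.3, 0.5, -2.5]
grip_width: 0.0271
grasp_force: 21.6
```

Call:
drive_tool(plan=[[1, [20, 28, 0], 0], [1, [35, 49, 0], 0], [1, [35, 49, 6], 0], [1, [35, 49, 10], 0], [1, [35, 49, 12], 0]])

```text
time_s: 9.72
tcp_pos: [0.6661, 0.1221, 0.1371]
ee_rot: [-3.14, 0.001, 0.385]
force: [-0.4, 0.6, 1.7]
grip_width: 0.0269
grasp_force: 21.9
```

Call:
drive_tool(plan=[[0.69, [0, 0, 3], 0], [0.69, [0, 0, 3], 0], [0.685, [0, 0, 3], 0], [0.68, [0, 0, 3], 0], [0.675, [0, 0, 3], 0]])

```text
time_s: 10.35
tcp_pos: [0.6683, 0.1224, 0.1369]
ee_rot: [-3.141, -0.004, 0.385]
force: [-1.1, 1.2, 5.9]
grip_width: 0.0278
grasp_force: 3.6
```

Call:
drive_tool(plan=[[0.675, [0, 0, 2], 0], [0.675, [0, 0, 4], 0], [0.675, [0, 0, 6], 0], [0.675, [0, 0, 6], 0], [0.675, [0, 0, 6], 0]])

```text
time_s: 10.98
tcp_pos: [0.6683, 0.1226, 0.1308]
ee_rot: [-3.141, -0.004, 0.384]
force: [-1.4, 0.1, 5.7]
grip_width: 0.0279
grasp_force: 4.5
```

```bash
python3 - <<'E'
from h import *
s=manip.read_state();print(s["tcp_pos"],s["grip_width"],s["force"],s["grasp_force"])
im=manip.camera("scene")[150:390,200:520,::-1];w=manip.camera("wrist")[:,:,::-1]
cv2.imwrite("pics/s3.png",np.hstack([cv2.resize(im,(400,300)),cv2.resize(w,(400,300))]))
E
```

```text
[0.66829273 0.12255804 0.13075274] 0.02787645372585774 [-1.35744736  0.07737842  5.72270788] 4.5443811267614365
```

View pics/s3.png

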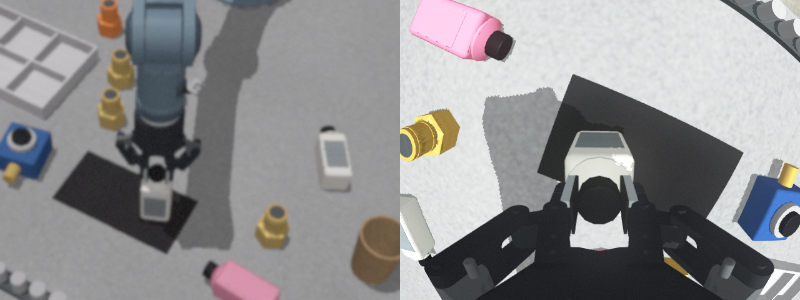

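```bash
cat >> h.py <<'E'
def wproj(P):
    p=manip.camera_params("wrist");K=np.array([[p["fx"],0,p["cx"]],[0,p["fy"],p["cy"]],[0,0,1]])
    return cv2.fisheye.projectPoints(np.array(P,float).reshape(-1,1,3),p["rvec"],p["tvec"],K,np.zeros(4))[0][:,0]
E
python3 - <<'E'
from h import *
s=manip.read_state();t=s["tcp_pos"];R=Ro.from_euler('z',.384).as_matrix()
for a in range(0,40,10):
    a=np.radians(a)
    # tilt: bottom swung forward by a about cap point d=.114 at grasp pt
    B=lambda x,z:t-[0,0,.006]+R@np.array([np.cos(a)*x+np.sin(a)*(.114-z),0,np.sin(a)*x-np.cos(a)*(.114-z)])
    print(np.degrees(a),wproj([B(.025,0),B(.025,.09),B(0,.122)]).round(0).tolist(), [B(x,0)[2].round(3) for x in(-.025,.025)])
w=cv2.imread("pics/s3.png");cv2.imwrite("pics/s3c.png",cv2.resize(w[100:250,510:690],None,fx=3,fy=3,interpolation=2))
E
```

```text
0.0 [[319.0, 198.0], [319.0, 239.0], [319.0, 332.0]] [np.float64(0.011), np.float64(0.011)]
10.0 [[319.0, 169.0], [319.0, 234.0], [319.0, 335.0]] [np.float64(0.008), np.float64(0.017)]
20.0 [[319.0, 141.0], [319.0, 230.0], [319.0, 338.0]] [np.float64(0.009), np.float64(0.026)]
29.999999999999996 [[319.0, 113.0], [319.0, 230.0], [319.0, 340.0]] [np.float64(0.013), np.float64(0.038)]
```

View pics/s3c.png

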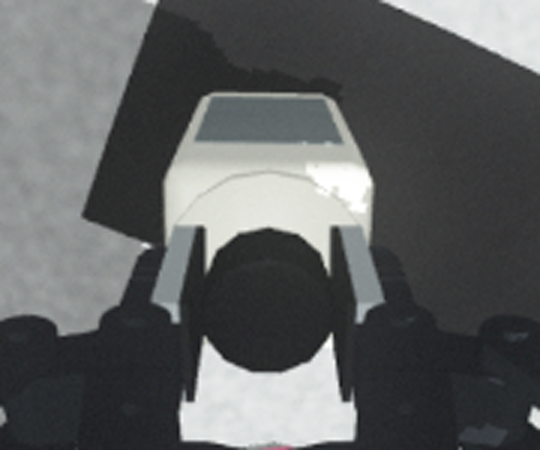

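Call:
drive_tool(plan=[[0.66, [0, 0, 0], 0], [0.6, [0, 0, 0], 0], [0.45, [0, 0, 0], 0], [0.4, [0, 0, 0], 0], [0.4, [0, 0, -15], 0]])

```text
time_s: 11.7
tcp_pos: [0.6663, 0.1197, 0.142]
ee_rot: [-3.141, 0.004, 0.383]
force: [0.6, -0.2, -1.0]
grip_width: 0.0512
grasp_force: 0.0
```

Call:
drive_tool(plan=[[0.4, [0, 0, -30], 0], [0.4, [0, 0, -70], 0], [0.4, [0, 0, -110], 0], [0, [-20, -40, -120], 0], [0, [-60, -80, -120], 0]])

```text
time_s: 12.32
tcp_pos: [0.5834, 0.1739, 0.2667]
ee_rot: [-3.141, -0.007, 0.382]
force: [-0.3, 0.8, 0.5]
grip_width: 0.084
grasp_force: 0.0
```

```bash
python3 - <<'E'
from h import *
manip.camera("top")
s=manip.read_state();print(s["tcp_pos"],s["ee_rot"])
im=manip.camera("top");w=manip.camera("wrist")
for b in brass(im):print(b)
for c,ss,m in blobs(im,(0,0,185),(180,45,255),100):print("white",c.round(1),ss[4])
cv2.imwrite("pics/s4.png",np.hstack([cv2.resize(im[150:330,160:400,::-1],(400,300)),cv2.resize(w[:,:,::-1],(400,300))]))
print(shift(.366,.329,.2,.45))
E
```

```text
[0.57172537 0.1790258  0.26365044] [-3.13813294  0.00674478  0.39322428]
(array([217.7, 214.1]), np.int32(198), array([0.6121, 0.32  ]))
(array([348.1, 248.9]), np.int32(251), array([ 0.5219, -0.0518]))
(array([360. , 284.2]), np.int32(248), array([ 0.4236, -0.0867]))
white [316.2 118.5] 565
white [292.1 193.3] 135
white [ 52.1 229.9] 506
white [ 19.5 238.5] 117
white [440.1 265. ] 7462
white [200.2 280. ] 447
white [357.8 308.2] 258
white [ 51.7 386. ] 169
white [574.5 458. ] 367
white [ 49.4 463.8] 129
white [624.8 466.4] 237
(array([-138., -223.,   64.]), np.float64(-0.06))
```

View pics/s4.png

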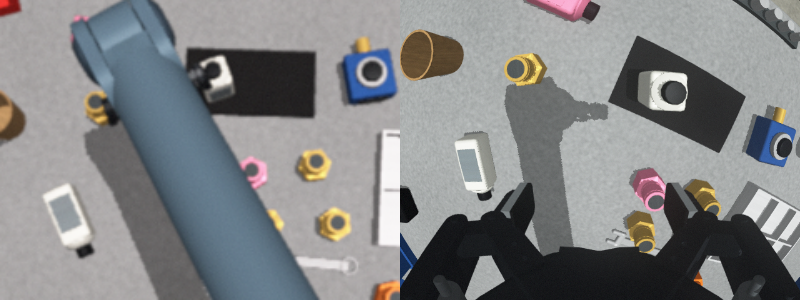

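Call:
drive_tool(plan=[[0, [-30, -50, 10], 0], [0, [-62, -100, 25], -0.03], [0, [-95, -152, 40], -0.05], [0, [-120, -195, 55], -0.05], [0, [-138, -223, 64], -0.05]])

```text
time_s: 13.1
tcp_pos: [0.3695, 0.3292, 0.1998]
ee_rot: [-3.141, -0.002, 0.435]
force: [0.0, -0.9, 0.5]
grip_width: 0.0853
grasp_force: 0.0
```

Call:
drive_tool(plan=[[0, [0, 0, 0], 0], [0, [0, 0, 0], 0], [0, [0, 0, 0], 0], [0, [0, 0, 0], 0], [0, [0, 0, 0], 0]])

```text
time_s: 13.72
tcp_pos: [0.3714, 0.327, 0.1994]
ee_rot: [-3.142, -0.0, 0.431]
force: [0.4, 0.6, -0.9]
grip_width: 0.0854
grasp_force: 0.0
```

```bash
python3 - <<'E'
from h import *
p=manip.camera_params("wrist");w=manip.camera("wrist");s=manip.read_state()
print(s["tcp_pos"],s["ee_rot"])
g=cv2.cvtColor(w,cv2.COLOR_RGB2HSV)
for c,ss,m in blobs(w,(0,0,185),(180,60,255),1500):
    r=cv2.minAreaRect(np.argwhere(m)[:,::-1].astype(np.float32));print(c,ss,r)
cv2.imwrite("pics/w2.png",w[:,:,::-1][:400])
E
```

```text
[0.3711516  0.32709848 0.19933162] [-3.14154692e+00 -6.80293166e-05  4.31827363e-01]
[313.28907048 121.13993871] [ 276   72   68  121 2937] ((309.8338623046875, 132.18698120117188), (120.6226577758789, 65.78531646728516), 88.60282135009766)
```

View pics/w2.png

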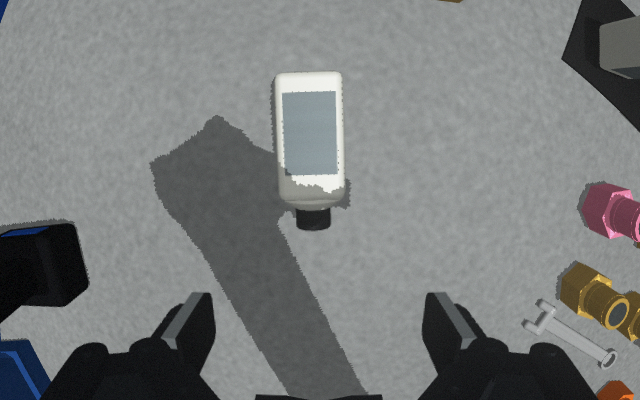

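```bash
python3 - <<'E'
from h import *
a=wz([(314,229)],.028)[0,:2];b=wz([(308,73)],.05)[0,:2];v=b-a;L=np.hypot(*v);yw=np.arctan2(v[1],v[0]);g=a+v/L*.008
print(a,b,L,yw,g,shift(*g,.036,yw))
E
```

```text
[0.3594 0.3257] [0.4671 0.3795] 0.12038990821493306 0.4632761379926326 [0.36655675 0.32927505] (array([ -3.,  -4., 163.]), np.float64(-0.03))
```

Call:
drive_tool(plan=[[0, [-3, -4, 45], -0.03], [0, [-3, -4, 90], -0.03], [0, [-3, -4, 130], -0.03], [0, [-3, -4, 155], -0.03], [0, [-3, -4, 163], -0.03]])

```text
time_s: 14.4
tcp_pos: [0.3654, 0.3289, 0.0347]
ee_rot: [3.141, 0.003, 0.463]
force: [-0.6, 0.0, 0.3]
grip_width: 0.0854
grasp_force: 0.0
```

Call:
drive_tool(plan=[[0, [0, 0, 0], 0], [0.5, [0, 0, 0], 0], [1, [0, 0, 0], 0], [1, [0, 0, 0], 0], [1, [0, 0, 0], 0]])

```text
time_s: 15.02
tcp_pos: [0.3668, 0.33, 0.037]
ee_rot: [3.141, -0.001, 0.462]
force: [-0.8, -0.7, 4.1]
grip_width: 0.0276
grasp_force: 20.9
```

Call:
drive_tool(plan=[[1, [0, 0, 0], 0], [1, [0, 0, 0], 0], [1, [0, 0, -10], 0], [1, [2, 0, -40], 0], [1, [5, 0, -70], 0]])

```text
time_s: 15.65
tcp_pos: [0.3695, 0.3309, 0.1062]
ee_rot: [3.141, 0.004, 0.463]
force: [0.4, -0.0, -3.6]
grip_width: 0.0268
grasp_force: 21.3
```

Call:
drive_tool(plan=[[1, [0, 0, -30], 0], [1, [0, 0, -50], 0], [1, [0, 0, -50], 0], [0.7, [0, 0, -50], 0], [0.69, [0, 0, -50], 0]])

```text
time_s: 16.27
tcp_pos: [0.3699, 0.3311, 0.1548]
ee_rot: [3.141, 0.003, 0.463]
force: [0.6, 0.4, -4.0]
grip_width: 0.0274
grasp_force: 21.2
```

Call:
drive_tool(plan=[[0.69, [0, 0, 0], 0], [0.69, [0, 0, 0], 0], [0.69, [0, 0, 0], 0], [0.685, [0, 0, 0], 0], [0.685, [0, 0, 0], 0]])

```text
time_s: 16.9
tcp_pos: [0.3708, 0.3321, 0.1563]
ee_rot: [-3.142, -0.0, 0.463]
force: [0.4, 0.7, -3.7]
grip_width: 0.0268
grasp_force: 21.2
```

Call:
drive_tool(plan=[[0.68, [0, 0, 0], 0], [0.68, [0, 0, 0], 0], [0.68, [0, 0, 0], 0], [0.675, [0, 0, 0], 0], [0.675, [0, 0, 0], 0]])

```text
time_s: 17.52
tcp_pos: [0.3708, 0.332, 0.1563]
ee_rot: [-3.142, -0.0, 0.463]
force: [0.3, -0.1, -3.5]
grip_width: 0.0277
grasp_force: 3.0
```

```bash
python3 - <<'E'
from h import *
s=manip.read_state();print(s["tcp_pos"],s["ee_rot"],s["grip_width"],s["force"],s["grasp_force"])
w=manip.camera("wrist");cv2.imwrite("pics/w3.png",cv2.resize(w[:,:,::-1],(400,300)))
print(shift(.67,.0,.15))
E
```

```text
[0.37081574 0.33203302 0.15632799] [-3.14156836e+00 -4.15182028e-05  4.62793883e-01] 0.027663515828447068 [ 0.34964157 -0.13210214 -3.52671338] 2.9703937098383904
(array([120., 431.,   6.]), 0)
```

View pics/w3.png

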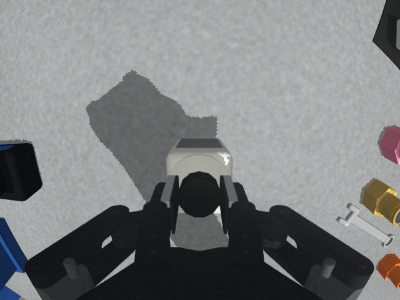

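Call:
drive_tool(plan=[[1, [0, 0, -5], 0], [1, [0, 10, -30], 0], [1, [5, 50, -60], 0], [1, [10, 95, -60], 0], [1, [15, 140, -60], 0]])

```text
time_s: 18.2
tcp_pos: [0.4478, 0.2127, 0.2176]
ee_rot: [3.141, -0.003, 0.464]
force: [-0.1, 0.2, -3.0]
grip_width: 0.0267
grasp_force: 21.4
```

Call:
drive_tool(plan=[[1, [4, 48, 0], 0], [1, [9, 96, 0], 0], [1, [14, 144, 0], 0], [1, [19, 192, 0], 0], [1, [45, 222, 0], 0]])

```text
time_s: 18.82
tcp_pos: [0.5864, 0.0301, 0.2161]
ee_rot: [3.139, 0.002, 0.458]
force: [0.3, 0.5, -3.9]
grip_width: 0.0266
grasp_force: 21.4
```

Call:
drive_tool(plan=[[1, [30, 34, 0], 0], [1, [59, 68, 0], 0], [1, [59, 68, 10], 0], [1, [59, 68, 35], 0], [1, [59, 68, 60], 0]])

```text
time_s: 19.45
tcp_pos: [0.6687, 0.001, 0.1555]
ee_rot: [-3.141, 0.0, 0.463]
force: [-1.2, -0.4, -2.3]
grip_width: 0.027
grasp_force: 21.2
```

Call:
drive_tool(plan=[[1, [0, 0, 8], 0], [1, [0, 0, 15], 0], [1, [0, 0, 19], 0], [1, [0, 0, 19], 0], [1, [0, 0, 19], 0]])

```text
time_s: 20.08
tcp_pos: [0.6709, 0.0009, 0.1398]
ee_rot: [3.14, -0.004, 0.463]
force: [-1.5, -0.3, 6.0]
grip_width: 0.0271
grasp_force: 21.9
```

Call:
drive_tool(plan=[[0.69, [0, 0, 0], 0], [0.69, [0, 0, 0], 0], [0.685, [0, 0, 0], 0], [0.68, [0, 0, 0], 0], [0.675, [0, 0, 0], 0]])

```text
time_s: 20.7
tcp_pos: [0.6708, 0.0001, 0.1394]
ee_rot: [3.139, -0.003, 0.463]
force: [-1.1, -0.4, 5.3]
grip_width: 0.028
grasp_force: 3.4
```

Call:
drive_tool(plan=[[0.675, [0, 0, 2], 0], [0.675, [0, 0, 4], 0], [0.675, [0, 0, 6], 0], [0.675, [0, 0, 6], 0], [0.675, [0, 0, 6], 0]])

```text
time_s: 21.32
tcp_pos: [0.6707, 0.0, 0.1331]
ee_rot: [3.14, -0.003, 0.462]
force: [-0.9, -0.8, 5.7]
grip_width: 0.028
grasp_force: 4.3
```

```bash
python3 - <<'E'
from h import *
s=manip.read_state();print(s["tcp_pos"],s["ee_rot"],s["grip_width"],s["force"],s["grasp_force"])
t=s["tcp_pos"];R=Ro.from_euler('z',.463).as_matrix()
print(wproj([t*[1,1,0]+R@[.025,y,.004] for y in(-.025,.025)]))
w=manip.camera("wrist");cv2.imwrite("pics/w4.png",w[100:420,150:490,::-1])
E
```

```text
[6.70651466e-01 1.19631667e-07 1.33091637e-01] [ 3.13953161e+00 -2.70549944e-03  4.62493143e-01] 0.027975817535624215 [-0.9484897  -0.84721617  5.6578846 ] 4.347047880291939
[[355.31326884 195.08202078]
 [281.26763527 195.1484649 ]]
```

View pics/w4.png

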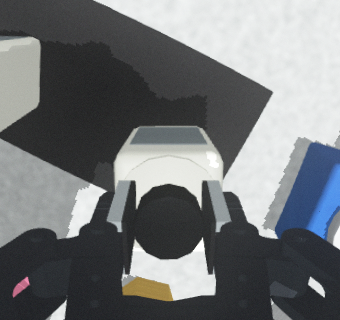

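Call:
drive_tool(plan=[[0.675, [-3, 0, 0], 0], [0.675, [-6, 0, 0], 0], [0.675, [-10, 0, 0], 0], [0.675, [-14, 0, 0], 0], [0.675, [-14, 0, 0], 0]])

```text
time_s: 22.0
tcp_pos: [0.6561, -0.0062, 0.1304]
ee_rot: [-3.141, 0.001, 0.463]
force: [0.9, -1.8, -2.1]
grip_width: 0.0274
grasp_force: 4.3
```

```bash
python3 - <<'E'
from h import *
s=manip.read_state();print(s["tcp_pos"],s["force"],s["grasp_force"])
t=s["tcp_pos"];R=Ro.from_euler('z',.463).as_matrix()
print(wproj([t*[1,1,0]+R@[.025,0,.004],t*[1,1,0]+R@[.0,0,.126]]))
w=manip.camera("wrist");cv2.imwrite("pics/w5.png",w[100:420,150:490,::-1])
E
```

```text
[ 0.65606192 -0.00624479  0.1303756 ] [ 0.89562157 -1.78215769 -2.12062021] 4.335266724228859
[[318.73117922 195.11456543]
 [319.04381748 323.04668273]]
```

View pics/w5.png

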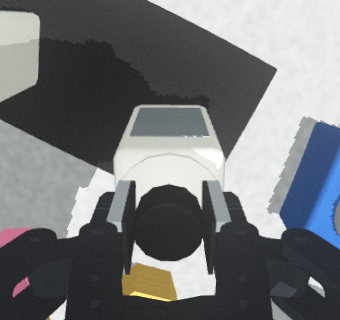

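Call:
drive_tool(plan=[[1, [0, 0, 0], 0], [1, [0, 0, 0], 0], [1, [0, 0, -8], 0], [1, [8, 0, -10], 0], [1, [16, 0, -10], 0]])

```text
time_s: 22.68
tcp_pos: [0.672, 0.0019, 0.1419]
ee_rot: [3.141, -0.001, 0.463]
force: [-0.7, -0.1, -3.8]
grip_width: 0.0274
grasp_force: 20.1
```

Call:
drive_tool(plan=[[1, [0, 0, 0], 0], [1, [0, 0, 4], 0], [1, [0, 0, 8], 0], [1, [0, 0, 9], 0], [1, [0, 0, 9], 0]])

```text
time_s: 23.3
tcp_pos: [0.6708, 0.0011, 0.132]
ee_rot: [-3.141, 0.001, 0.463]
force: [-0.5, 0.0, -3.5]
grip_width: 0.0273
grasp_force: 20.0
```

Call:
drive_tool(plan=[[0.69, [0, 0, 0], 0], [0.69, [0, 0, 0], 0], [0.685, [0, 0, 0], 0], [0.68, [0, 0, 0], 0], [0.675, [0, 0, 1], 0]])

```text
time_s: 23.92
tcp_pos: [0.6712, 0.0013, 0.1314]
ee_rot: [3.141, -0.0, 0.463]
force: [-0.5, -0.5, -3.3]
grip_width: 0.0278
grasp_force: 4.0
```

Call:
drive_tool(plan=[[0.66, [0, 0, 1], 0], [0.6, [0, 0, 1], 0], [0.45, [0, 0, 1], 0], [0.4, [0, 0, 0], 0], [0.4, [0, 0, -15], 0]])

```text
time_s: 24.55
tcp_pos: [0.6699, 0.0011, 0.1455]
ee_rot: [-3.14, 0.003, 0.463]
force: [0.7, 0.2, 0.5]
grip_width: 0.0511
grasp_force: 0.0
```

Call:
drive_tool(plan=[[0.4, [0, 0, -30], 0], [0.4, [0, 0, -70], 0], [0.4, [-20, 0, -100], 0], [0.3, [-70, 0, -100], 0], [0, [-120, 0, -100], 0]])

```text
time_s: 25.18
tcp_pos: [0.5635, -0.0524, 0.2483]
ee_rot: [3.14, -0.003, 0.464]
force: [0.1, -1.2, 0.4]
grip_width: 0.0759
grasp_force: 0.0
```

Call:
drive_tool(plan=[[0, [-20, 10, 0], 0], [0, [-20, 10, 0], 0], [0, [-20, 10, 0], 0], [0, [-20, 10, 0], 0], [0, [-20, 10, 0], 0]])

```text
time_s: 25.8
tcp_pos: [0.5509, -0.069, 0.2463]
ee_rot: [-3.141, -0.001, 0.465]
force: [-0.2, -0.1, 0.2]
grip_width: 0.0857
grasp_force: 0.0
```

```bash
python3 - <<'E'
from h import *
s=manip.read_state();print(s["tcp_pos"],s["ee_rot"])
w=manip.camera("wrist");cv2.imwrite("pics/w6.png",w[:400,:,::-1])
for c,ss,m in blobs(w,(18,110,70),(32,255,255),300):print(c,ss[4],wz([c],.035)[0])
for b in brass():print(b)
E
```

```text
[ 0.55090616 -0.0689767   0.24626262] [-3.14090197e+00 -5.49995402e-04  4.64675999e-01]
[36.56749311 17.02203857] 1815 [0.6084 0.3023 0.035 ]
[467.5767285   63.87521079] 593 [ 0.7318 -0.1305  0.035 ]
[289.24975705 218.62099125] 2058 [ 0.5272 -0.0509  0.035 ]
[179.58026828 274.81220251] 2311 [0.425  0.0244 0.035 ]
[279.54212766 318.14723404] 2350 [ 0.4289 -0.086   0.035 ]
(array([220.3, 214.3]), np.int32(286), array([0.6118, 0.3127]))
(array([348.1, 248.7]), np.int32(254), array([ 0.5222, -0.052 ]))
(array([319.6, 284.8]), np.int32(240), array([0.4192, 0.026 ]))
(array([358.7, 284.6]), np.int32(181), array([ 0.4224, -0.083 ]))
```

View pics/w6.png

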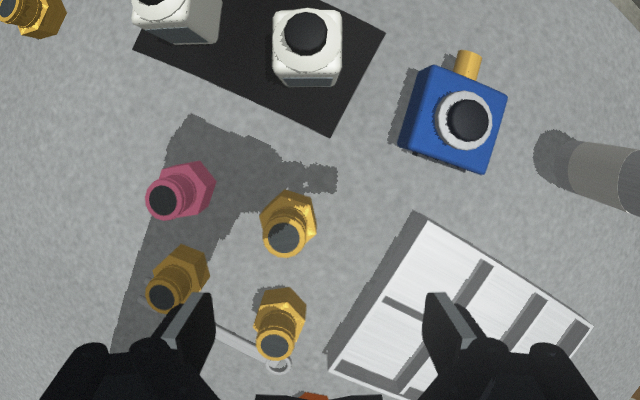

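```bash
python3 - <<'E'
from h import *
print("tray",wz([(418,211),(593,327),(328,368)],.034))
print("btn",wz([(468,120)],.056),"b1 near edge",wz([(277,86),(338,86)],.004),"b1 top",wz([(306,34)],.126),"matcorner",wz([(330,138),(386,33)],.004))
print("A",shift(.5235,-.0515,.07))
E
```

```text
tray [[ 0.5871 -0.1546  0.034 ]
 [ 0.5719 -0.4569  0.034 ]
 [ 0.3937 -0.1594  0.034 ]]
btn [[ 0.6804 -0.1479  0.056 ]] b1 near edge [[ 0.6312  0.0152  0.004 ]
 [ 0.6567 -0.0368  0.004 ]] b1 top [[ 0.664  -0.0037  0.126 ]] matcorner [[ 0.6083 -0.0527  0.004 ]
 [ 0.7266 -0.0536  0.004 ]]
A (array([-16., -28., 176.]), 0)
```

Call:
drive_tool(plan=[[0, [-8, -14, 40], 0], [0, [-16, -28, 85], 0], [0, [-16, -28, 130], 0], [0, [-16, -28, 165], 0], [0, [-16, -28, 176], 0]], grip_force=45)

```text
time_s: 26.52
tcp_pos: [0.5215, -0.052, 0.0679]
ee_rot: [-3.139, 0.004, 0.463]
force: [0.6, 0.5, 0.4]
grip_width: 0.0856
grasp_force: 0.0
```

Call:
drive_tool(plan=[[0, [0, 0, 0], 0], [0.4, [0, 0, 0], 0], [1, [0, 0, 0], 0], [1, [0, 0, 0], 0], [1, [0, 0, 0], 0]])

```text
time_s: 27.15
tcp_pos: [0.5242, -0.052, 0.0715]
ee_rot: [3.141, -0.001, 0.463]
force: [-1.6, 0.9, 6.1]
grip_width: 0.0349
grasp_force: 44.4
```

Call:
drive_tool(plan=[[1, [0, 0, 0], 0], [1, [0, 0, -30], 0], [1, [0, 0, -75], 0], [1, [0, 0, -110], 0], [1, [0, 0, -110], 0]])

```text
time_s: 27.78
tcp_pos: [0.5254, -0.0525, 0.1826]
ee_rot: [3.138, -0.005, 0.463]
force: [1.0, 0.7, -3.7]
grip_width: 0.0345
grasp_force: 46.3
```

```bash
python3 - <<'E'
from h import *
s=manip.read_state();print(s["force"],s["grasp_force"],s["grip_width"],s["tcp_pos"]);print(shift(.529,-.310,.0765))
E
```

```text
[ 1.03900095  0.70068741 -3.69386991] 46.34163558483124 0.03448985157396405 [ 0.52538967 -0.0525139   0.18262769]
(array([-112.,  232.,  106.]), 0)
```

Call:
drive_tool(plan=[[1, [-22, 46, 0], 0], [1, [-46, 95, 0], 0], [1, [-70, 145, 0], 0], [1, [-94, 195, 0], 0], [1, [-112, 232, 0], 0]])

```text
time_s: 28.4
tcp_pos: [0.5239, -0.3128, 0.1768]
ee_rot: [-3.138, 0.004, 0.46]
force: [0.5, -0.3, -3.2]
grip_width: 0.0347
grasp_force: 46.3
```

Call:
drive_tool(plan=[[1, [0, 0, 0], 0], [1, [0, 0, 20], 0], [1, [0, 0, 60], 0], [1, [0, 0, 90], 0], [1, [0, 0, 102], 0]])

```text
time_s: 29.02
tcp_pos: [0.5234, -0.3044, 0.0761]
ee_rot: [-3.129, 0.007, 0.466]
force: [-16.6, 10.4, 44.3]
grip_width: 0.0346
grasp_force: 50.6
```

Call:
drive_tool(plan=[[1, [0, 0, 2], 0], [1, [0, 0, 4], 0], [1, [0, 0, 4], 0], [1, [0, 0, 4], 0], [1, [0, 0, 4], 0]])

```text
time_s: 29.65
tcp_pos: [0.5247, -0.3051, 0.0763]
ee_rot: [-3.133, 0.005, 0.466]
force: [-9.3, 6.0, 16.9]
grip_width: 0.0347
grasp_force: 48.1
```

Call:
drive_tool(plan=[[1, [0, 0, -2], 0], [0.6, [0, 0, -2], 0], [0.4, [0, 0, -2], 0], [0.3, [0, 0, -2], 0], [0.3, [0, 0, -5], 0]])

```text
time_s: 30.28
tcp_pos: [0.5269, -0.3101, 0.0793]
ee_rot: [3.141, -0.0, 0.463]
force: [-0.3, 0.0, -0.2]
grip_width: 0.0598
grasp_force: 0.0
```

Call:
drive_tool(plan=[[0.3, [0, 0, -30], 0], [0.2, [0, 0, -80], 0], [0, [0, 0, -130], 0], [0, [0, 0, -130], 0], [0, [0, 0, -130], 0]])

```text
time_s: 30.9
tcp_pos: [0.5265, -0.31, 0.2093]
ee_rot: [3.141, 0.0, 0.463]
force: [-0.1, 1.4, -1.5]
grip_width: 0.0856
grasp_force: 0.0
```

```bash
python3 - <<'E'
from h import *
s=manip.read_state();print(s["force"],s["tcp_pos"],s["ee_rot"])
w=manip.camera("wrist");cv2.imwrite("pics/w7.png",w[:,:,::-1])
for c,ss,m in blobs(w,(18,110,70),(32,255,255),300):print(c,ss[4],wz([c],.035)[0])
for b in brass():print(b)
print(shift(.425,-.0865,.071))
E
```

```text
[-0.13336399  1.40023846 -1.53476095] [ 0.52654861 -0.30996223  0.20931279] [3.14132007e+00 1.81472343e-04 4.62660592e-01]
[ 11.0944088  168.03483043] 1091 [ 0.4337 -0.0058  0.035 ]
[ 67.26372481 209.62439194] 2878 [ 0.4261 -0.0929  0.035 ]
[316.36011191 210.37609912] 2502 [ 0.528  -0.3062  0.035 ]
[628.92725937 383.80161646] 1361 [ 0.5084 -0.8108  0.035 ]
(array([223.6, 228.1]), np.int32(274), array([0.5723, 0.3012]))
(array([436.2, 251. ]), np.int32(156), array([ 0.5219, -0.3006]))
(array([319.5, 285. ]), np.int32(237), array([0.4187, 0.0262]))
(array([360. , 284.2]), np.int32(248), array([ 0.4234, -0.0866]))
(array([  10., -244.,  137.]), 0)
```

Call:
drive_tool(plan=[[0, [2, -48, 0], 0], [0, [4, -98, 0], 0], [0, [6, -148, 0], 0], [0, [8, -198, 0], 0], [0, [9, -244, 0], 0]])

```text
time_s: 31.62
tcp_pos: [0.4239, -0.0857, 0.2077]
ee_rot: [-3.139, 0.002, 0.463]
force: [0.8, -0.2, 1.0]
grip_width: 0.0857
grasp_force: 0.0
```

Call:
drive_tool(plan=[[0, [0, 0, 10], 0], [0, [0, 0, 50], 0], [0, [0, 0, 95], 0], [0, [0, 0, 125], 0], [0, [0, 0, 135], 0]])

```text
time_s: 32.25
tcp_pos: [0.4235, -0.0878, 0.0713]
ee_rot: [-3.137, 0.004, 0.462]
force: [0.3, 0.6, 0.6]
grip_width: 0.0857
grasp_force: 0.0
```

Call:
drive_tool(plan=[[0, [0, 0, 0], 0], [0.4, [0, 0, 0], 0], [1, [0, 0, 0], 0], [1, [0, 0, 0], 0], [1, [0, 0, 0], 0]])

```text
time_s: 32.88
tcp_pos: [0.4267, -0.0873, 0.0753]
ee_rot: [3.14, -0.001, 0.463]
force: [-1.3, 1.3, 6.8]
grip_width: 0.0346
grasp_force: 44.3
```

Call:
drive_tool(plan=[[1, [0, 0, 0], 0], [1, [0, 0, -30], 0], [1, [0, 0, -75], 0], [1, [0, 0, -107], 0], [1, [0, 0, -107], 0]])

```text
time_s: 33.5
tcp_pos: [0.4276, -0.0881, 0.1832]
ee_rot: [3.137, -0.004, 0.462]
force: [-0.4, -0.1, -3.8]
grip_width: 0.0346
grasp_force: 46.4
```

```bash
python3 - <<'E'
from h import *
s=manip.read_state();print(s["force"],s["grasp_force"],s["grip_width"],s["tcp_pos"]);print(shift(.434,-.308,.081))
E
```

```text
[-0.38404862 -0.06752707 -3.77285588] 46.35509133338928 0.034611255893362995 [ 0.4276193  -0.08809259  0.18322913]
(array([-93., 199., 103.]), 0)
```

Call:
drive_tool(plan=[[1, [-20, 42, 0], 0], [1, [-42, 90, 0], 0], [1, [-65, 139, 0], 0], [1, [-83, 178, 0], 0], [1, [-93, 199, 0], 0]])

```text
time_s: 34.12
tcp_pos: [0.4293, -0.3091, 0.1786]
ee_rot: [-3.138, 0.003, 0.459]
force: [0.2, 0.9, -3.4]
grip_width: 0.0348
grasp_force: 46.3
```

Call:
drive_tool(plan=[[1, [0, 0, 0], 0], [1, [0, 0, 20], 0], [1, [0, 0, 60], 0], [1, [0, 0, 85], 0], [1, [0, 0, 95], 0]])

```text
time_s: 34.75
tcp_pos: [0.4304, -0.3034, 0.084]
ee_rot: [-3.136, 0.002, 0.466]
force: [-0.2, -0.3, -2.6]
grip_width: 0.0349
grasp_force: 46.2
```

Call:
drive_tool(plan=[[1, [0, 0, 0], 0], [1, [0, 0, 3], 0], [1, [0, 0, 5], 0], [1, [0, 0, 7], 0], [1, [0, 0, 7], 0]])

```text
time_s: 35.38
tcp_pos: [0.4322, -0.3074, 0.0804]
ee_rot: [3.14, -0.0, 0.463]
force: [-2.1, 1.5, 3.4]
grip_width: 0.0352
grasp_force: 46.5
```

Contact felt at the floor. Release and go for coupling B.

Call:
drive_tool(plan=[[0.6, [0, 0, 0], 0], [0.4, [0, 0, 0], 0], [0.3, [0, 0, 0], 0], [0.3, [0, 0, 0], 0], [0.3, [0, 0, -10], 0]])

```text
time_s: 36.0
tcp_pos: [0.4308, -0.3066, 0.0887]
ee_rot: [-3.139, 0.001, 0.463]
force: [-0.1, 0.1, -0.5]
grip_width: 0.0599
grasp_force: 0.0
```

Call:
drive_tool(plan=[[0.3, [0, 0, -30], 0], [0.2, [0, 0, -80], 0], [0, [0, 0, -120], 0], [0, [0, 0, -120], 0], [0, [0, 0, -120], 0]])

```text
time_s: 36.62
tcp_pos: [0.4311, -0.3069, 0.2092]
ee_rot: [-3.141, 0.0, 0.463]
force: [-1.1, 0.5, -0.7]
grip_width: 0.0853
grasp_force: 0.0
```

```bash
python3 - <<'E'
from h import *
s=manip.read_state();print(s["tcp_pos"],s["ee_rot"])
for b in brass():print(b)
w=manip.camera("wrist")
for c,ss,m in blobs(w,(18,110,70),(32,255,255),300):print(c,ss[4],wz([c],.035)[0])
print(shift(.4195,.0258,.0735))
E
```

```text
[ 0.43113588 -0.30692771  0.2091818 ] [-3.14141433e+00  3.82213066e-04  4.62844589e-01]
(array([223.6, 228.1]), np.int32(276), array([0.5723, 0.3011]))
(array([437.5, 250.2]), np.int32(215), array([ 0.5243, -0.3042]))
(array([435.5, 281.9]), np.int32(130), array([ 0.4349, -0.2974]))
(array([319.5, 285.3]), np.int32(194), array([0.4178, 0.026 ]))
[23.55052107 85.64703217] 2207 [0.4218 0.0093 0.035 ]
[372.27131783 111.1878705 ] 2193 [ 0.5227 -0.3061  0.035 ]
[318.50079239 213.29160063] 2524 [ 0.4312 -0.3055  0.035 ]
(array([ 139., -302.,  135.]), 0)
```

Call:
drive_tool(plan=[[0, [18, -40, 0], 0], [0, [38, -83, 0], 0], [0, [60, -130, 0], 0], [0, [82, -178, 0], 0], [0, [104, -226, 0], 0]])

```text
time_s: 37.35
tcp_pos: [0.4224, -0.0567, 0.208]
ee_rot: [-3.14, 0.002, 0.463]
force: [0.8, 0.4, -0.3]
grip_width: 0.0856
grasp_force: 0.0
```

Call:
drive_tool(plan=[[0, [20, -43, 0], 0], [0, [35, -76, 0], 0], [0, [35, -76, 30], 0], [0, [35, -76, 75], 0], [0, [35, -76, 115], 0]])

```text
time_s: 37.98
tcp_pos: [0.4198, 0.0252, 0.092]
ee_rot: [-3.14, 0.002, 0.463]
force: [-0.2, -1.1, -0.3]
grip_width: 0.0855
grasp_force: 0.0
```

Call:
drive_tool(plan=[[0, [0, 0, 15], 0], [0, [0, 0, 20], 0], [0.4, [0, 0, 20], 0], [1, [0, 0, 20], 0], [1, [0, 0, 20], 0]])

```text
time_s: 38.6
tcp_pos: [0.422, 0.0258, 0.0754]
ee_rot: [3.141, -0.002, 0.463]
force: [-0.8, 0.4, 3.7]
grip_width: 0.0348
grasp_force: 44.1
```

Call:
drive_tool(plan=[[1, [0, 0, 0], 0], [1, [0, 0, 0], 0], [1, [0, 0, -30], 0], [1, [0, 0, -75], 0], [1, [0, 0, -107], 0]])

```text
time_s: 39.22
tcp_pos: [0.4207, 0.0249, 0.1823]
ee_rot: [3.141, 0.0, 0.463]
force: [0.9, -0.2, -3.4]
grip_width: 0.0347
grasp_force: 46.5
```

```bash
python3 - <<'E'
from h import *
s=manip.read_state();print(s["force"],s["grasp_force"],s["grip_width"],s["tcp_pos"]);print(shift(.436,-.213,.081))
E
```

```text
[ 0.9146515  -0.19087028 -3.36957982] 46.48761034011841 0.03469705882218494 [0.42066087 0.02489401 0.18230056]
(array([-93., 220., 101.]), 0)
```

Call:
drive_tool(plan=[[1, [-20, 46, 0], 0], [1, [-42, 98, 0], 0], [1, [-64, 150, 0], 0], [1, [-82, 193, 0], 0], [1, [-93, 220, 0], 0]])

```text
time_s: 39.85
tcp_pos: [0.4343, -0.2163, 0.1804]
ee_rot: [-3.141, 0.002, 0.459]
force: [-0.2, -0.1, -3.7]
grip_width: 0.0345
grasp_force: 46.5
```

Call:
drive_tool(plan=[[1, [0, 0, 0], 0], [1, [0, 0, 20], 0], [1, [0, 0, 60], 0], [1, [0, 0, 85], 0], [1, [0, 0, 95], 0]])

```text
time_s: 40.48
tcp_pos: [0.434, -0.2113, 0.0843]
ee_rot: [-3.137, 0.003, 0.464]
force: [0.1, -0.1, -3.3]
grip_width: 0.0348
grasp_force: 46.3
```

Call:
drive_tool(plan=[[1, [0, 0, 0], 0], [1, [0, 0, 3], 0], [1, [0, 0, 5], 0], [1, [0, 0, 7], 0], [1, [0, 0, 7], 0]])

```text
time_s: 41.1
tcp_pos: [0.4369, -0.2134, 0.0805]
ee_rot: [3.14, -0.0, 0.463]
force: [-1.4, 1.3, 4.4]
grip_width: 0.0346
grasp_force: 46.9
```

Call:
drive_tool(plan=[[0.6, [0, 0, 0], 0], [0.4, [0, 0, 0], 0], [0.3, [0, 0, 0], 0], [0.3, [0, 0, 0], 0], [0.3, [0, 0, -10], 0]])

```text
time_s: 41.72
tcp_pos: [0.4354, -0.2129, 0.0889]
ee_rot: [-3.14, 0.001, 0.463]
force: [0.2, -0.8, 0.8]
grip_width: 0.0596
grasp_force: 0.0
```

Call:
drive_tool(plan=[[0.3, [0, 0, -30], 0], [0.2, [0, 0, -80], 0], [0, [0, 0, -125], 0], [0, [0, 0, -125], 0], [0, [0, 0, -125], 0]])

```text
time_s: 42.35
tcp_pos: [0.4357, -0.2132, 0.2143]
ee_rot: [3.141, 0.0, 0.463]
force: [-0.4, -0.8, -1.1]
grip_width: 0.0853
grasp_force: 0.0
```

```bash
python3 - <<'E'
from h import *
s=manip.read_state();print(s["tcp_pos"],s["ee_rot"],s["qpos"].round(2))
for b in brass():print(b)
w=manip.camera("wrist")
for c,ss,m in blobs(w,(18,110,70),(32,255,255),300):print(c,ss[4],wz([c],.035)[0])
print(shift(.5725,.301,.21))
E
```

```text
[ 0.43572564 -0.2131533   0.2143209 ] [3.14136400e+00 3.47029806e-04 4.62848217e-01] [ 0.89  0.16 -0.55  2.    0.1   1.01 -0.82]
(array([223.6, 228.1]), np.int32(275), array([0.5722, 0.3011]))
(array([401.6, 277.1]), np.int32(62), array([ 0.4461, -0.2026]))
[468.64678899 169.49044343] 2616 [ 0.5256 -0.3077  0.035 ]
[317.31737013 210.96915584] 2464 [ 0.4359 -0.2106  0.035 ]
[408.89216719 263.44221988] 2847 [ 0.4299 -0.3024  0.035 ]
(array([ 353., -398.,    3.]), 0)
```

Call:
drive_tool(plan=[[0, [35, -40, 0], 0], [0, [70, -80, 0], 0], [0, [106, -120, 0], 0], [0, [142, -160, 0], 0], [0, [177, -199, 0], 0]])

```text
time_s: 43.08
tcp_pos: [0.5048, 0.0454, 0.2128]
ee_rot: [-3.14, 0.002, 0.463]
force: [0.8, -0.2, -0.7]
grip_width: 0.0857
grasp_force: 0.0
```

Call:
drive_tool(plan=[[0, [35, -40, 0], 0], [0, [70, -80, 0], 0], [0, [106, -120, 0], 0], [0, [142, -160, 0], 0], [0, [176, -199, 0], 0]])

```text
time_s: 43.7
tcp_pos: [0.5738, 0.3016, 0.2119]
ee_rot: [-3.141, 0.004, 0.463]
force: [0.5, 0.3, -0.3]
grip_width: 0.0853
grasp_force: 0.0
```

Call:
drive_tool(plan=[[0, [0, 0, 0], 0], [0, [0, 0, 0], 0], [0, [0, 0, 0], 0], [0, [0, 0, 0], 0], [0, [0, 0, 0], 0]])

```text
time_s: 44.32
tcp_pos: [0.5745, 0.2994, 0.2144]
ee_rot: [3.141, -0.0, 0.461]
force: [-0.2, 0.9, -0.3]
grip_width: 0.0854
grasp_force: 0.0
```

```bash
python3 - <<'E'
from h import *
s=manip.read_state();print(s["tcp_pos"],s["ee_rot"])
w=manip.camera("wrist")
for c,ss,m in blobs(w,(18,110,70),(32,255,255),300):print(c,ss[4],wz([c],.04)[0])
print(shift(.5725,.301,.0735))
E
```

```text
[0.57452957 0.2994249  0.21444072] [ 3.14098205e+00 -8.03621437e-05  4.61334164e-01]
[108.77966801 108.65604702] 9699 [0.5801 0.5038 0.04  ]
[311.41070664 206.52291221] 2335 [0.5779 0.3078 0.04  ]
[632.91086351 408.60724234] 359 [ 0.5225 -0.2756  0.04  ]
(array([ -1.,  -2., 141.]), 0)
```

Call:
drive_tool(plan=[[0, [2, -4, 35], 0], [0, [2, -4, 80], 0], [0, [2, -4, 115], 0], [0, [2, -4, 135], 0], [0, [2, -4, 141], 0]])

```text
time_s: 45.0
tcp_pos: [0.5738, 0.3046, 0.0723]
ee_rot: [-3.142, 0.002, 0.463]
force: [-0.1, -0.3, 0.4]
grip_width: 0.0854
grasp_force: 0.0
```

Call:
drive_tool(plan=[[0, [0, 0, 0], 0], [0.4, [0, 0, 0], 0], [1, [0, 0, 0], 0], [1, [0, 0, 0], 0], [1, [0, 0, 0], 0]])

```text
time_s: 45.62
tcp_pos: [0.5747, 0.3055, 0.0743]
ee_rot: [3.142, -0.001, 0.463]
force: [0.1, -0.3, 4.8]
grip_width: 0.0349
grasp_force: 44.9
```

Call:
drive_tool(plan=[[1, [0, 0, 0], 0], [1, [0, 0, -30], 0], [1, [0, 0, -75], 0], [1, [0, 0, -115], 0], [1, [0, 0, -115], 0]])

```text
time_s: 46.25
tcp_pos: [0.5759, 0.3063, 0.1911]
ee_rot: [-3.141, -0.006, 0.463]
force: [0.9, 0.1, -4.0]
grip_width: 0.0349
grasp_force: 46.1
```

```bash
python3 - <<'E'
from h import *
s=manip.read_state();print(s["force"],s["grasp_force"],s["grip_width"],s["tcp_pos"]);print(shift(.531,-.215,.081))
E
```

```text
[ 0.91918279  0.12760262 -4.04121923] 46.066827178001404 0.03494484658444788 [0.57588035 0.30630811 0.1910917 ]
(array([-274.,  447.,  108.]), 0)
```

Call:
drive_tool(plan=[[1, [-25, 42, 0], 0], [1, [-52, 85, 0], 0], [1, [-80, 131, 0], 0], [1, [-109, 178, 0], 0], [1, [-138, 225, 0], 0]])

```text
time_s: 46.88
tcp_pos: [0.5487, 0.0395, 0.1852]
ee_rot: [-3.14, 0.005, 0.463]
force: [0.2, -0.4, -3.2]
grip_width: 0.0348
grasp_force: 46.2
```

Call:
drive_tool(plan=[[1, [-29, 47, 0], 0], [1, [-58, 94, 0], 0], [1, [-88, 143, 0], 0], [1, [-114, 186, 0], 0], [1, [-136, 222, 0], 0]])

```text
time_s: 47.5
tcp_pos: [0.5256, -0.2198, 0.185]
ee_rot: [-3.138, 0.004, 0.46]
force: [0.5, -0.4, -3.0]
grip_width: 0.0347
grasp_force: 46.2
```

Call:
drive_tool(plan=[[1, [0, 0, 0], 0], [1, [0, 0, 20], 0], [1, [0, 0, 60], 0], [1, [0, 0, 88], 0], [1, [0, 0, 101], 0]])

```text
time_s: 48.12
tcp_pos: [0.526, -0.2139, 0.0832]
ee_rot: [-3.135, 0.004, 0.466]
force: [-0.3, 0.1, -2.9]
grip_width: 0.0349
grasp_force: 46.3
```

Call:
drive_tool(plan=[[1, [0, 0, 0], 0], [1, [0, 0, 3], 0], [1, [0, 0, 5], 0], [1, [0, 0, 7], 0], [1, [0, 0, 7], 0]])

```text
time_s: 48.75
tcp_pos: [0.5287, -0.2175, 0.0805]
ee_rot: [3.141, -0.0, 0.463]
force: [-0.0, -0.8, -4.5]
grip_width: 0.035
grasp_force: 46.3
```

Call:
drive_tool(plan=[[1, [0, 0, 1], 0], [1, [0, 0, 2], 0], [0.6, [0, 0, 2], 0], [0.4, [0, 0, 2], 0], [0.3, [0, 0, 2], 0]])

```text
time_s: 49.38
tcp_pos: [0.5291, -0.2174, 0.0784]
ee_rot: [3.141, -0.001, 0.463]
force: [1.0, -0.8, 0.2]
grip_width: 0.0598
grasp_force: 0.0
```

Call:
drive_tool(plan=[[0.3, [0, 0, -10], 0], [0.3, [0, 0, -50], 0], [0, [0, 0, -90], 0], [0, [0, 0, -120], 0], [0, [0, 0, -120], 0]])

```text
time_s: 50.0
tcp_pos: [0.5312, -0.2179, 0.202]
ee_rot: [3.136, -0.005, 0.463]
force: [0.2, -0.0, 0.2]
grip_width: 0.0851
grasp_force: 0.0
```

```bash
python3 - <<'E'
from h import *
s=manip.read_state();print(s["tcp_pos"],s["ee_rot"])
w=manip.camera("wrist");cv2.imwrite("pics/w8.png",w[:,:,::-1])
for c,ss,m in blobs(w,(18,110,70),(32,255,255),300):print(c,ss,wz([c],.04)[0])
for c,ss,m in blobs(w,(0,0,0),(180,255,60),300):print("dark",c,ss,wz([c],.08)[0])
for c,ss,m in blobs(w,(105,130,60),(125,255,255),1000):print("blue",c,ss)
print("btn px",wproj([[.6805,-.1475,.056]]))
E
```

```text
[ 0.53122224 -0.21786046  0.2020412 ] [ 3.13562164 -0.00476974  0.46290321]
[314.52379168 218.09591607] [ 281  188   69   76 2669] [ 0.5294 -0.2147  0.04  ]
[407.68565879 266.26319197] [ 377  232   70   83 3089] [ 0.5272 -0.3008  0.04  ]
[262.62633343 310.71197806] [ 232  273   61   87 3281] [ 0.4374 -0.2111  0.04  ]
[353.80901427 352.87808042] [ 325  319   60   78 3084] [ 0.4337 -0.3013  0.04  ]
[634.32692308 380.11858974] [623 360  17  38 312] [ 0.5245 -0.7041  0.04  ]
dark [147.53432155  16.45085519] [  39    0  175   52 4385] [ 0.6157 -0.0456  0.08  ]
dark [316.40544041   7.91968912] [292   0  50  20 772] [ 0.6626 -0.15    0.08  ]
dark [300.74263566  58.59534884] [260  45  83  26 645] [ 0.6274 -0.1566  0.08  ]
dark [313.76153846 234.41384615] [296 223  37  22 650] [ 0.5283 -0.215   0.08  ]
dark [317.68198976 416.47640453] [    0   292   640   188 63847] [ 0.3825 -0.2905  0.08  ]
blue [313.30195258  34.96722455] [ 252    0  123   73 4302]
btn px [[324.72615288  -3.87177658]]
```

Call:
drive_tool(plan=[[0.5, [35, 1, 0], 0], [1, [75, 2, 0], 0], [1, [115, 3, 0], 0], [1, [145, 4, 0], 0], [1, [165, 4, 0], 0]])

```text
time_s: 50.68
tcp_pos: [0.6782, -0.1456, 0.1958]
ee_rot: [-3.139, 0.002, 0.465]
force: [0.5, -1.0, 0.5]
grip_width: 0.0001
grasp_force: 0.0
```

Call:
drive_tool(plan=[[1, [0, 0, 20], 0], [1, [0, 0, 50], 0], [1, [0, 0, 80], 0], [1, [0, 0, 90], 0], [1, [0, 0, 90], 0]])

```text
time_s: 51.3
tcp_pos: [0.6762, -0.1477, 0.1062]
ee_rot: [-3.14, 0.003, 0.462]
force: [-0.6, -0.6, 0.2]
grip_width: 0.0003
grasp_force: 0.0
```

```bash
python3 - <<'E'
from h import *
s=manip.read_state();print(s["tcp_pos"],s["ee_rot"],s["grip_width"],manip.tip_reach)
im=manip.camera("top");cv2.imwrite("pics/top2.png",im[:,:,::-1])
for b in brass(im):print(b)
im=manip.camera("scene");cv2.imwrite("pics/sc2.png",im[:,:,::-1])
for c,ss,m in blobs(im,(18,110,70),(32,255,255),40):print("scene",c.round(),ss,onz("scene",c,.04)[0])
print(shift(.6805,-.1475,.09))
E
```

```text
[ 0.67619513 -0.14773482  0.10622661] [-3.13951856  0.00330267  0.46231854] 0.00034567478874487266 0.025
(array([406.9, 248.3]), np.int32(249), array([ 0.5277, -0.2178]))
(array([404.9, 281.4]), np.int32(237), array([ 0.4342, -0.2118]))
scene [225. 178.] [218 165  14  25 229] [ 0.4349 -0.2948  0.04  ]
scene [252. 192.] [243 180  18  24 338] [ 0.444  -0.2062  0.04  ]
scene [232. 212.] [224 202  16  20 199] [ 0.5275 -0.2097  0.04  ]
scene [209. 288.] [204 282  11  14 105] [ 0.7408 -0.1261  0.04  ]
(array([ 2.,  1., 19.]), 0)
```

Call:
drive_tool(plan=[[1, [4, 2, 5], 0], [1, [4, 2, 10], 0], [1, [4, 2, 13], 0], [1, [4, 2, 16], 0], [1, [4, 2, 16], 0]])

```text
time_s: 52.02
tcp_pos: [0.683, -0.1472, 0.0929]
ee_rot: [3.141, -0.001, 0.463]
force: [-0.6, -0.0, 3.4]
grip_width: -0.0002
grasp_force: 1.9
```

Call:
drive_tool(plan=[[1, [0, 0, 2], 0], [1, [0, 0, 4], 0], [1, [0, 0, 6], 0], [1, [0, 0, 6], 0], [1, [0, 0, 6], 0]])

```text
time_s: 52.65
tcp_pos: [0.6832, -0.1471, 0.091]
ee_rot: [3.14, 0.0, 0.463]
force: [-7.2, -0.1, 18.7]
grip_width: 0.0003
grasp_force: 9.6
```

Call:
drive_tool(plan=[[1, [-2, 0, -2], 0], [1, [-2, 0, -3], 0], [1, [-2, 0, -3], 0], [1, [-2, 0, -3], 0], [1, [-2, 0, -3], 0]])

```text
time_s: 53.28
tcp_pos: [0.6829, -0.1472, 0.0912]
ee_rot: [3.14, -0.005, 0.463]
force: [1.5, 0.6, 7.2]
grip_width: -0.0
grasp_force: 3.5
```

Call:
drive_tool(plan=[[1, [0, 0, -2], 0], [1, [0, 0, -2], 0], [1, [0, 0, -2], 0], [1, [0, 0, -2], 0], [1, [0, 0, -2], 0]])

```text
time_s: 53.9
tcp_pos: [0.6812, -0.1479, 0.0915]
ee_rot: [3.141, -0.001, 0.463]
force: [2.6, 0.8, 4.6]
grip_width: -0.0001
grasp_force: 2.3
```

Call:
drive_tool(plan=[[1, [0, 0, -2], 0], [1, [0, 0, -2], 0], [1, [0, 0, -2], 0], [1, [0, 0, -2], 0], [1, [0, 0, -2], 0]])

```text
time_s: 54.52
tcp_pos: [0.6805, -0.1482, 0.0931]
ee_rot: [-3.141, 0.001, 0.463]
force: [1.7, 0.3, 3.6]
grip_width: 0.0002
grasp_force: 1.9
```

Call:
drive_tool(plan=[[1, [0, 0, -2], 0], [1, [0, 0, -2], 0], [1, [0, 0, -2], 0], [1, [0, 0, -2], 0], [1, [0, 0, -2], 0]])

```text
time_s: 55.15
tcp_pos: [0.6803, -0.1483, 0.095]
ee_rot: [-3.141, 0.001, 0.463]
force: [0.5, 1.2, 3.0]
grip_width: -0.0001
grasp_force: 1.3
```

Call:
drive_tool(plan=[[1, [0, 0, -5], 0], [1, [0, 0, -12], 0], [1, [0, 0, -40], 0], [1, [0, 0, -80], 0], [1, [0, 0, -120], 0]])

```text
time_s: 55.78
tcp_pos: [0.6796, -0.1486, 0.2157]
ee_rot: [-3.141, 0.003, 0.463]
force: [0.2, -0.6, -0.4]
grip_width: 0.0001
grasp_force: 0.0
```

Call:
drive_tool(plan=[[1, [-30, 0, -10], 0], [1, [-80, 0, -10], 0], [1, [-130, 0, -10], 0], [1, [-170, 0, -10], 0], [1, [-170, 0, -10], 0]])

```text
time_s: 56.4
tcp_pos: [0.5242, -0.2276, 0.2244]
ee_rot: [-3.141, 0.006, 0.456]
force: [0.0, 0.2, -0.8]
grip_width: 0.0003
grasp_force: 0.0
```

```bash
python3 - <<'E'
from h import *
s=manip.read_state();print(s["tcp_pos"],s["force"])
w=manip.camera("wrist")
for c,ss,m in blobs(w,(18,110,70),(32,255,255),300):print(c,ss[4],wz([c],.04)[0])
for c,ss,m in blobs(w,(0,0,0),(180,255,60),300):print("dark",c.round(),ss,wz([c],.126)[0])
im=manip.camera("top")
for b in brass(im):print(b)
for c,ss,m in blobs(im,(0,0,160),(180,45,255),60):
    if 180<c[1]<310 and 260<c[0]<380:print("white",c.round(1),ss[4],onz("top",c,.09)[0])
for c,ss,m in blobs(im,(140,60,60),(178,255,255),60):print("pink",c.round(1))
E
```

```text
[ 0.52422758 -0.2276268   0.22443931] [ 0.04615361  0.23679832 -0.80207838]
[309.90097629 196.9772199 ] 2151 [ 0.5341 -0.214   0.04  ]
[399.39008702 244.49262202] 2643 [ 0.5312 -0.3019  0.04  ]
[261.01916124 286.20788142] 2766 [ 0.4416 -0.2099  0.04  ]
[365.2851711  318.06844106] 526 [ 0.4543 -0.3101  0.04  ]
[630.23819742 370.1416309 ] 466 [ 0.523  -0.7263  0.04  ]
dark [154.  14.] [  60    0  153   44 3284] [ 0.6136 -0.0702  0.126 ]
dark [309.   5.] [288   0  43  13 394] [ 0.6528 -0.1568  0.126 ]
dark [295.  49.] [266  40  61  20 436] [ 0.6247 -0.1623  0.126 ]
dark [306. 214.] [291 199  32  29 656] [ 0.54   -0.2105  0.126 ]
dark [318. 415.] [    0   281   640   199 70323] [ 0.3982 -0.2882  0.126 ]
(array([405.4, 249.7]), np.int32(189), array([ 0.5235, -0.2136]))
(array([436.1, 252.4]), np.int32(140), array([ 0.5181, -0.3002]))
(array([405. , 281.5]), np.int32(241), array([ 0.434, -0.212]))
(array([436.4, 284.4]), np.int32(191), array([ 0.4281, -0.2998]))
white [303.  227.6] 173864 [0.5697 0.075  0.09  ]
pink [221.2 171. ]
pink [310.4 253.9]
```

```bash
python3 - <<'E'
from h import *
im=manip.camera("top")
c=im[170:225,265:355].min(2)
m=(c>120).astype(np.uint8)
m[:, :]=m
for (x,y) in((.668,.1225),(.668,0)):
    for z in(.126,):
        u,v=proj("top",[[x,y,z]])[0].round().astype(int);print(u,v)
        print((im[v-10:v+14:2,u-14:u+15:2].min(2)//26))
E
```

```text
286 189
[[3 2 2 2 2 3 3 2 3 3 3 3 4 4 4]
 [2 1 1 1 1 1 1 1 1 1 1 1 1 1 1]
 [2 1 1 1 1 1 1 1 1 4 5 3 1 1 1]
 [2 1 1 1 1 1 4 6 7 9 9 7 1 1 1]
 [2 1 1 2 5 7 6 3 3 5 8 8 2 1 1]
 [1 1 2 7 9 7 2 1 1 1 6 9 5 1 1]
 [1 1 1 7 8 6 1 1 1 1 5 9 8 1 1]
 [1 1 1 4 8 6 1 1 1 1 4 9 8 3 1]
 [1 1 1 2 8 8 2 1 1 1 7 9 9 6 1]
 [1 1 0 1 6 8 7 5 4 8 9 9 9 8 1]
 [1 0 0 0 4 8 8 8 9 9 9 8 9 7 2]
 [1 1 0 0 2 8 8 8 8 7 7 6 4 4 2]]
332 190
[[2 2 3 3 3 4 4 4 4 4 4 4 4 4 5]
 [1 1 1 1 1 1 1 2 6 7 2 1 1 1 1]
 [1 1 1 1 1 4 6 7 8 9 7 1 1 1 1]
 [1 1 1 3 6 8 5 2 3 7 8 3 1 1 1]
 [1 1 6 9 8 6 1 1 1 2 7 7 1 1 1]
 [1 1 7 9 8 3 1 1 1 2 6 9 3 1 1]
 [1 1 5 8 8 2 1 1 2 2 8 9 7 1 1]
 [1 1 4 7 8 5 1 1 1 4 9 9 9 3 1]
 [0 1 4 5 8 8 6 4 6 8 9 9 9 4 1]
 [0 1 3 4 6 8 8 9 9 9 8 8 6 2 1]
 [0 0 2 4 6 8 9 8 8 6 5 4 3 1 1]
 [0 0 1 4 4 8 8 7 5 3 2 2 3 1 1]]
```

Both bottles are standing with their caps up on the mat.

```bash
python3 -c "
from rig import manip
print(manip.hand_in())"
```

```text
the job is handed in; nothing more can be done
None
```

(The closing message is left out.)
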